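# Clamp a button blank in the bench press

## Task

Slide the wider of the two round dies, which have handles like saucepans, along the press's plate, without lifting it, from its side mark onto the middle mark centred under the ram. Then push the black palm knob on top of the press straight down 18 mm, to the dark groove on its stem, so that the sprung pad clamps the button blank on the die, and keep it pressed there: the program finishes while still holding the knob down. Leave the narrower die and everything else where it is.

Things in the scene. Friction and masses are not known exactly. Their poses are not given: they have to be found in the camera images.
- press: grey bench button press, fixed. Origin on the ram axis at table height; x away from the user to its column, y left, z up. Plate x -60 to 130, y -210 to 210, top z 8 mm, with three ring marks in a row along y, 130 mm apart. Column 56 mm wide behind the middle mark (from x 70 mm); its head, 56 mm wide, overhangs the middle mark to x = -28 mm, from z 88 to 136 mm, with a steel collar on top to z 140
- mark_left (a point): centre of the left ring (66 to 74 mm across), on the plate's top, at press y = +130 mm. One die starts here, one on the right mark, either way round
- mark_middle (a point): centre of the middle ring, on the plate's top, on the ram axis, straight under pad and knob
- mark_right (a point): centre of the right ring, on the plate's top, at press y = -130 mm
- wide_die: the die to use: loose steel puck (0.3 to 0.65 kg with handle) 60 mm across, 22 mm tall, with a brass button blank on top (to 26 mm) and a straight wooden handle like a saucepan's along its own -x. Origin: centre of the puck's underside, z up. Handle 14 mm wide, 12 mm tall, centre line at z 15 mm, out to x = -155 mm; its outer part overhangs the plate's front edge
- wide_die_grip (a point): point in the middle of the wide die's handle to pinch from above, at x = -120 mm, z = 15 mm of the die; clear of the press head also when the die is on the middle mark
- narrow_die: the other die, to be left alone: same shape but its puck is only 36 mm across, 22 mm tall; same handle, out to x = -144 mm. Origin as for the wide die
- plunger (a joint): how far the plunger is pushed down, in m: 0 at rest (up), 0.018 when the groove on the stem reaches the collar, 0.028 at its hard stop. Return spring about 200 N/m with 2 N preload; from 0.010 on the pad rests on the die's blank (if one is under it) and adds about 700 N/m, so 0.018 takes about 13 N
- knob_top (a point): centre of the flat top face of the black round palm knob (50 mm across, 18 mm thick) on the plunger stem, 186 mm above the table at rest; the knob's underside is then 28 mm above the collar. It moves straight down with the plunger
- pad: steel clamping pad under the head on the ram axis, 32 mm across, sprung 16 mm up into the plunger, moves down with the plunger; origin at the centre of its face, 44 mm above the table at rest, so the die with its blank passes 10 mm below it
- spool: bystander: ribbon spool, upright, 48 mm across, 36 mm tall, standing on the press's plate behind the left mark
- pin_jar: bystander: glass jar with steel lid, 44 mm across, 45 mm tall, standing on the plate behind the right mark
- mug: bystander: white mug of pencils, 80 mm across, about 150 mm tall with pencils, on the table left of the press
- scissors: bystander: scissors lying flat (about 200 mm long, 10 mm thick) on the table left of the press
- tape_reel: bystander: round tape measure case, 56 mm across, 16 mm thick, lying on the table right of the press
- calculator: bystander: calculator 130 x 75 x 14 mm, lying on the table right of the press
There are look-alikes about, which are no part of the job. Leave any orange or red look-alike of the wide_die alone.

How it is judged:
By the outcome, as a careful person would: the job done as asked, in the order asked, and still so for the second after the job is handed in, while the arm keeps its last pose, push and grip.
It also fails if it takes over 51 s, if anything falls off the work surface, if the arm or the gripper's body presses on something with over 40 N, if the wrist force passes 120 N, or if a joint passes its speed limit or range.

## Robot

A 6-joint arm with a two-finger parallel gripper is mounted at the origin on the work surface. World frame = base frame: x ahead of the robot, y to its left, z up, the work surface at z = 0. Lengths are in m, angles in rad, forces in N, time in s.
With the tool pointing down it reaches from about 0.275 to 0.725 m from the base axis. Payload 5.6 kg.
Tool frame: the origin (TCP) lies midway between the tips of the shut fingers; the grasp point (between the pads) lies 19 mm behind it (env.grip_depth is the distance from the TCP to the grasp point, in m); z points along the fingers, y is the direction in which the jaws open and shut (so a half turn about z gives the same grasp; the last joint's range is limited). The gripper opens to 85 mm and grips with 20 to 120 N. Pads are 22 mm wide; open, the fingers measure 114 mm over their backs; the gripper's body (76 mm by 85 mm) begins 54 mm behind the grasp point. The pads swing forward as they close: fully open they stand 13 mm farther back than shut.
Start: joints at [1.397, 0.255, 0.108, 0, -1.424, -0.285], TCP at [0.244, 0.493, 0.231] pointing down, gripper open.
Joint ranges: [-2.95, 2.95], [-1.21, 1.97], [-1.09, 1.5], [-2.87, 1.71], [-2.94, -0.07], [-3.05, 3.05]. Speed limits (rad/s): [2.57, 2.57, 3.14, 3.14, 3.14, 3.14].

## Interface

Orientations are given as a unit quaternion [x, y, z, w].
In Python, from station import env, cams, finder gives the robot as it stands.
- The arm moves only by the tool jog_arm, never from a script. Its argument "deltas" is a list of rows, each a list of 3 entries, a list of its own where there are three numbers: the shift along the tool's x, y, z in mm, then the turn about the tool's z in degrees, then the closure, from -1 (fully open) to 1 (shut), so that 0 is half open. In form: [[[dx, dy, dz], twist, jaw], ...]. A call has exactly 10 rows; each row shifts and turns the pose as measured when the row begins, along the tool's axes as they then stand; what a row does not reach is not made up. A row lasts 1/10 s, in which the tool goes at most 50 mm and 8.59 degrees, less where a joint would pass 70% of its speed; a pose out of reach is approached as far as the arm can. A call is refused whole if a number of a shift passes 50 or a number of a turn 8.59, either way. A call with a gripper value outside its range is refused whole. The fingers move at their own pace and stop on an object; the grip force is fixed at half the most. Time passes only in rows, so rows that do not move let the fingers close, or fill a call up. It gives the time, the measured TCP pose, the force and the opening at its end, in the units of the state.
- env.get_obs(): the state, without advancing time (a new reading comes with each control period).
- cams.snapshot(name): name is "scene" or "top" or "wrist"; returns a dict with "pixels" (480x640x3 uint8, blue, green, red), "K" (3x3 intrinsics, pixels), "R" (3x3) and "t" (3): a world point X has camera coordinates R X + t; the wrist camera has in their place "tool_from_camera" (4x4, takes a point from camera to tool coordinates, whose origin is the TCP and whose axes are the flange's). Camera axes: x right, y down, z forward; pixel columns grow to the right and rows downward; lengths in m; the calibration is good to about 2 mm. A picture is of the moment at which its call begins: read the wrist's pose just before it. There is no depth.
- env.job_done(): hands the job in, once; it reports no verdict.
Trained networks look in a picture, given as the dict that the camera call returned (one of the last four; its "shot" number tells which), for a name from the list of things; names that differ only in an ending like _2 or _b are one class to them, and where a whole thing is asked for, a point or a joint stands for the part that bears it (a point fixed in the world has none). Each returns a list of dicts, best first, with "conf" (0 to 1); they miss things now and then, are a little off and sometimes report something else, mostly with a low value. They report only what shows in the picture. A call takes as long as a camera call. They do not tell look-alikes from the thing itself.
- finder.boxes_of(picture, query): "point" ([column, row] in pixels, amid what is visible of it).
The state is a dict: "time_s": time; "joint_positions": joint angles; "dq": joint speeds; "joint_efforts": joint torques, N m; "eef_pos": TCP position; "tcp_rot": TCP orientation; "force": force on the tool from outside, world axes, zero at the start; "moment": the same for the moment, N m; "grip_width": opening from 0.0 (shut) to 1.0 (fully open).
Only numpy, scipy, OpenCV 4.12 (cv2) and the standard library are available. Lean on these libraries where they do the work, as an engineer would, in place of code of your own. Each camera call takes 0.05 s, during which the arm holds its last target.

## Working session

There is one attempt and no reset: what is moved stays moved. The work goes in short steps, Python scripts to look and compute and a tool call to move; the robot and the scene stay as the last step left them, time stands still between calls to the robot, and variables do not carry over. Pictures are saved under pics/ and viewed, and the job is handed in when it is done.

Besides the shell and the picture viewer there is one more tool, called as name(argument=value, ...) on one line, values as JSON. jog_arm: Moves the arm, as the interface text tells. Its arguments: {"type":"object","properties":{"deltas":{"type":"array","items":{"type":"array"}}},"required":["deltas"]}

```bash
mkdir -p pics; ls; python3 - <<'E'
from station import env,cams,finder
import cv2
o=env.get_obs();print({k:o[k] for k in('time_s','eef_pos','tcp_rot','force','grip_width')})
for n in('scene','top'):
    p=cams.snapshot(n);cv2.imwrite(f'pics/{n}0.png',p['pixels']);print(n,p['K'].tolist(),p['R'].tolist(),p['t'].tolist())
    for q in('press','wide_die','narrow_die','knob_top','wide_die_grip'):
        print(q,[( [round(float(v)) for v in d['point']],round(d['conf'],2)) for d in finder.boxes_of(p,q)][:4])
E
```

```text
pics
{'time_s': 0.0, 'eef_pos': array([0.24329358, 0.49269723, 0.23039443]), 'tcp_rot': array([ 9.73797174e-01, -2.27416243e-01, -1.79148527e-04,  9.40478075e-04]), 'force': array([ 0.74720572, -0.07346358, -0.72182953]), 'grip_width': 1.0005144059958977}
scene [[513.221685599338, 0.0, 314.1526055630193], [0.0, 513.221685599338, 235.68077638807114], [0.0, 0.0, 1.0]] [[0.4013421233365088, 0.9159141725869592, 0.0050723259052530755], [0.4779827124226794, -0.20471559592901234, -0.8541803389264399], [-0.7813174941474182, 0.3452430350315207, -0.5199521325097373]] [-0.2879773796313109, -0.1265959000620567, 1.525006226379666]
press [([252, 345], 0.59)]
wide_die [([399, 215], 0.95), ([317, 312], 0.83), ([274, 247], 0.82), ([473, 241], 0.75)]
narrow_die []
knob_top [([252, 259], 0.63)]
wide_die_grip [([398, 215], 0.91), ([318, 313], 0.87), ([269, 244], 0.72), ([470, 239], 0.72)]
top [[465.2592265293598, 0.0, 323.8256703543289], [0.0, 465.2592265293598, 237.0047020178336], [0.0, 0.0, 1.0]] [[0.016808295284606894, -0.999843944497467, -0.005437633802588505], [-0.9946189112892984, -0.016163923943933546, -0.10233254061355668], [0.10222867755828577, 0.0071284089725771604, -0.994735383541876]] [0.07701700138230781, 0.5639096745448435, 0.9967945840765015]
press [([405, 200], 0.85)]
wide_die [([340, 337], 0.91), ([135, 246], 0.91), ([336, 205], 0.78), ([169, 328], 0.77)]
narrow_die [([450, 243], 0.72), ([405, 196], 0.34)]
knob_top [([411, 199], 0.96), ([404, 200], 0.66)]
wide_die_grip [([339, 338], 0.82), ([171, 327], 0.74), ([138, 249], 0.68), ([339, 210], 0.6)]
```

View pics/scene0.png

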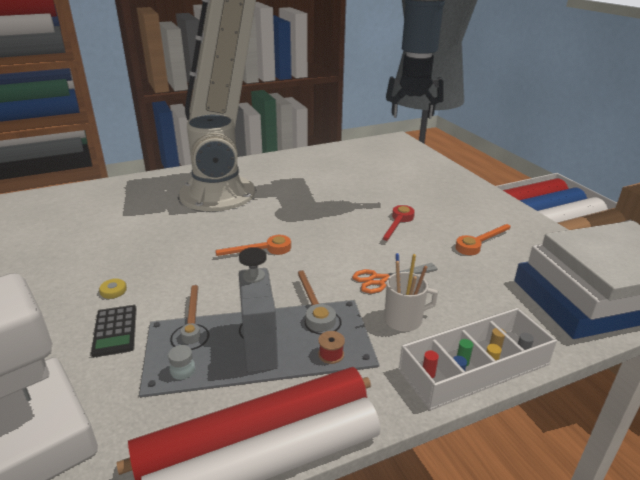

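View pics/top0.png

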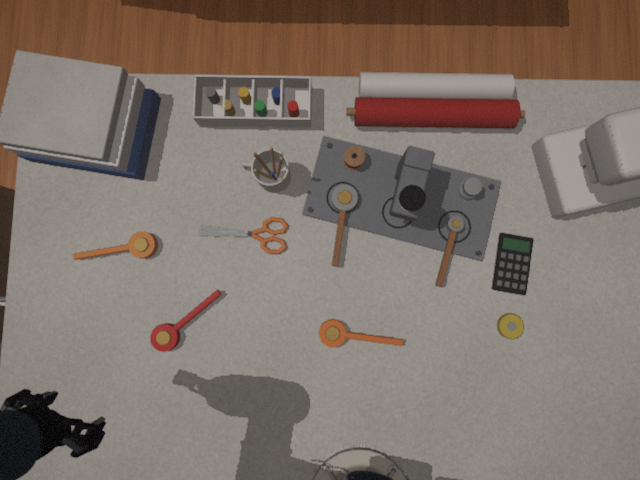

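The look-alikes in the top image are orange (333,333), orange (142,245) and red (165,337). The two steel dies are at (344,197) and (456,224). The wide die should be the grey one at (344,197), on the left mark, because its puck is larger. I'll confirm that in an enlarged crop.

```bash
python3 - <<'E'
import cv2
im=cv2.imread('pics/top0.png')[125:275,295:510]
cv2.imwrite('pics/crop0.png',cv2.resize(im,None,fx=3.7,fy=3.7,interpolation=cv2.INTER_CUBIC))
im=cv2.imread('pics/scene0.png')[235:395,135:385]
cv2.imwrite('pics/crop1.png',cv2.resize(im,None,fx=3.2,fy=3.2,interpolation=cv2.INTER_CUBIC))
E
```

```text
(no output)
```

View pics/crop0.png

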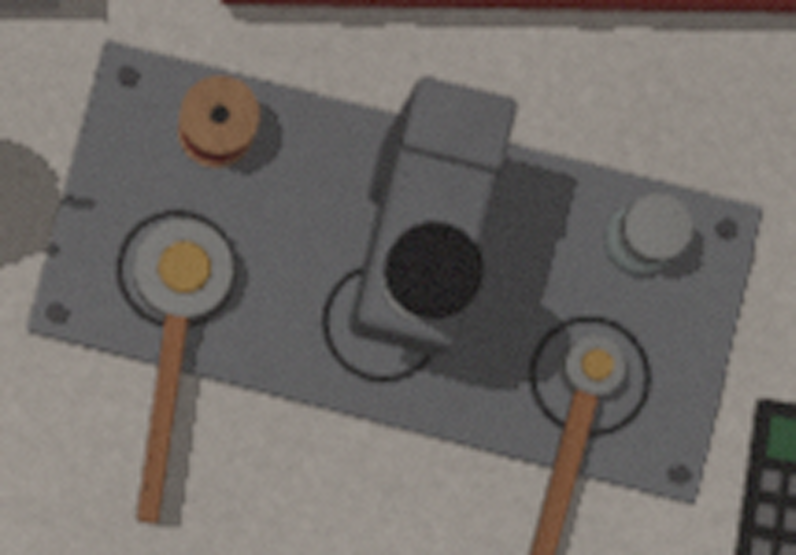

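View pics/crop1.png

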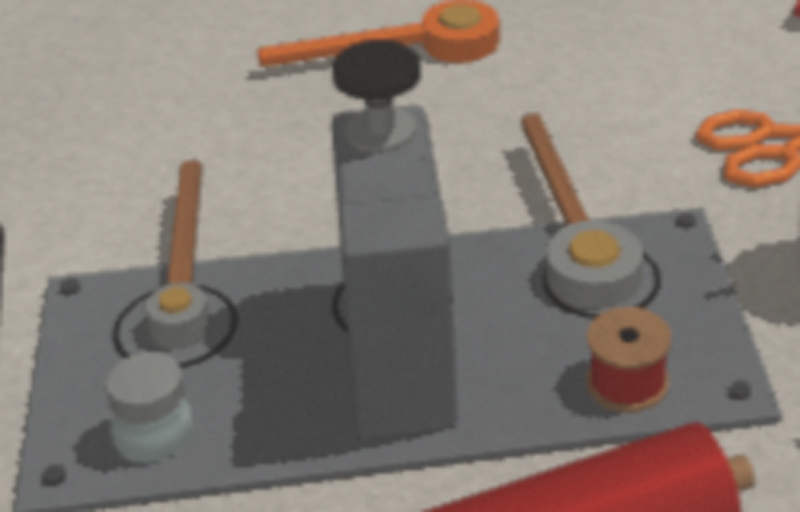

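The crops confirm it. The grey wide die sits on the left mark (crop0 at 185,266), with its handle end at (148,520). The narrow die is on the right ring. Next I'll fit the poses.

```bash
cat > h.py <<'E'
import numpy as np
from scipy.optimize import least_squares
C={'scene':(np.array([[513.2217,0,314.1526],[0,513.2217,235.6808],[0,0,1]]),np.array([[0.4013421233365088, 0.9159141725869592, 0.0050723259052530755], [0.4779827124226794, -0.20471559592901234, -0.8541803389264399], [-0.7813174941474182, 0.3452430350315207, -0.5199521325097373]]),np.array([-0.2879773796313109, -0.1265959000620567, 1.525006226379666])),
'top':(np.array([[465.2592,0,323.8257],[0,465.2592,237.0047],[0,0,1]]),np.array([[0.016808295284606894, -0.999843944497467, -0.005437633802588505], [-0.9946189112892984, -0.016163923943933546, -0.10233254061355668], [0.10222867755828577, 0.0071284089725771604, -0.994735383541876]]),np.array([0.07701700138230781, 0.5639096745448435, 0.9967945840765015]))}
def proj(c,X):
    K,R,t=C[c];p=K@(R@np.asarray(X)+t);return p[:2]/p[2]
def ray(c,uv,z):
    K,R,t=C[c];d=R.T@np.linalg.solve(K,[uv[0],uv[1],1]);o=-R.T@t
    return o+d*(z-o[2])/d[2]
c0=lambda u,v:np.array([295+(u+.5)/3.7-.5,125+(v+.5)/3.7-.5])
c1=lambda u,v:np.array([135+(u+.5)/3.2-.5,235+(v+.5)/3.2-.5])
E
python3 - <<'E'
from h import *
P=[('top',c0(109,42),(.13,.21,.008)),('top',c0(762,210),(.13,-.21,.008)),('top',c0(697,502),(-.06,-.21,.008)),('top',c0(28,328),(-.06,.21,.008)),
('top',c0(179,267),(0,.13,.008)),('top',c0(590,376),(0,-.13,.008)),('top',c0(434,270),(0,0,.186)),
('scene',c1(703,208),(-.06,.21,.008)),('scene',c1(50,279),(-.06,-.21,.008)),('scene',c1(18,512),(.13,-.21,.008)),('scene',c1(778,420),(.13,.21,.008)),('scene',c1(176,326),(0,-.13,.008)),('scene',c1(377,67),(0,0,.186))]
def w(p,X):
    c,s=np.cos(p[2]),np.sin(p[2]);return np.array([p[0]+c*X[0]-s*X[1],p[1]+s*X[0]+c*X[1],X[2]])
for sel in(('top',),('scene',),('top','scene')):
    Q=[q for q in P if q[0] in sel]
    f=lambda p:np.concatenate([proj(c,w(p,X))-uv for c,uv,X in Q])
    r=least_squares(f,[.6,-.15,0.,],loss='soft_l1');print(sel,r.x.round(4),np.degrees(r.x[2]).round(2));print(f(r.x).reshape(-1,2).round(1).tolist())
p=r.x
print('marks',[w(p,(0,y,.008)).round(4).tolist() for y in(.13,0,-.13)])
print('blank',ray('top',c0(184,266),.034).round(4),ray('scene',c1(595,247),.034).round(4))
print('hend',ray('top',c0(148,522),.023).round(4),ray('scene',c1(533,120),.027).round(4))
E
```

```text
('top',) [ 0.6246 -0.0807 -0.2442] -13.99
[[-0.8, -1.3], [1.1, -0.7], [-0.1, 1.1], [-0.6, 0.3], [-0.5, 0.5], [0.1, 0.3], [0.8, -0.5]]
('scene',) [ 0.6283 -0.0814 -0.2459] -14.09
[[0.9, 0.2], [-0.5, -0.8], [-2.2, 0.3], [2.2, -0.6], [-0.0, 0.6], [-0.1, -2.1]]
('top', 'scene') [ 0.6259 -0.0809 -0.243 ] -13.92
[[-0.8, -1.7], [1.2, -1.3], [0.1, 0.5], [-0.5, -0.1], [-0.4, 0.0], [0.2, -0.3], [0.9, -1.2], [0.5, -0.6], [-0.6, -1.4], [-1.9, -0.6], [1.9, -1.9], [-0.0, -0.2], [-0.2, -2.9]]
marks [[0.6571, 0.0453, 0.008], [0.6259, -0.0809, 0.008], [0.5946, -0.2071, 0.008]]
blank [0.6529 0.0423 0.034 ] [0.6561 0.0405 0.034 ]
hend [0.5    0.0615 0.023 ] [0.5078 0.0605 0.027 ]
```

jog_arm(deltas=[[[0,0,0],-6.4,-1],[[0,0,0],-6.4,-1],[[0,0,0],-6.3,-1],[[28,33,0],0,-1],[[28,33,0],0,-1],[[28,33,0],0,-1],[[28,33,0],0,-1],[[28,33,0],0,-1],[[28,33,0],0,-1],[[28,33,0],0,-1]])

```text
time_s: 1.6
eef_pos: [0.4158, 0.2371, 0.2308]
tcp_rot: [0.999, -0.051, 0.0, -0.0]
force: [0.7, 1.1, -0.3]
grip_width: 0.998
```

```bash
cat >> h.py <<'E'
from scipy.spatial.transform import Rotation as Ro
def rem(tgt,yaw=None):
    from station import env
    o=env.get_obs();R=Ro.from_quat(o['tcp_rot']).as_matrix()
    y=np.degrees(np.arctan2(R[1,0],R[0,0]))
    print('t',round(o['time_s'],2),'pos',o['eef_pos'].round(4),'yaw',y.round(2),'zaxis',R[:,2].round(3),'F',np.round(o['force'],1),'w',round(o['grip_width'],3))
    print('tool shift mm',(R.T@(np.array(tgt)-o['eef_pos'])*1e3).round(1),'twist',None if yaw is None else round(y-yaw,2))
E
python3 -c "
from h import *
rem((.534,.057,.15),-7.2)"
```

```text
t 1.6 pos [0.4158 0.2371 0.2308] yaw -5.83 zaxis [ 0.001  0.001 -1.   ] F [ 0.7  1.1 -0.3] w 0.998
tool shift mm [135.8 167.3  80.7] twist 1.37
```

jog_arm(deltas=[[[20,24,0],0.5,-1],[[20,24,0],0.5,-1],[[20,24,0],0.4,-1],[[20,24,0],0,-1],[[20,24,0],0,-1],[[20,24,10],0,-1],[[14,18,20],0,-1],[[4,8,25],0,-1],[[0,0,25],0,-1],[[0,0,0],0,-1]])

```text
time_s: 2.6
eef_pos: [0.5397, 0.0378, 0.1501]
tcp_rot: [0.998, -0.068, 0.003, -0.001]
force: [-0.6, 0.4, 0.2]
grip_width: 1.002
```

```bash
python3 - <<'E'
from h import *
from station import env,cams
import cv2
rem((.534,.057,.007),-7.2)
p=cams.snapshot('wrist');cv2.imwrite('pics/w1.png',p['pixels']);print(p['K'].tolist(),p['tool_from_camera'].tolist())
E
```

```text
t 2.6 pos [0.5397 0.0378 0.1501] yaw -7.74 zaxis [ 0.006  0.002 -1.   ] F [-0.6  0.4  0.2] w 1.002
tool shift mm [ -9.1 -17.8 143.1] twist -0.54
[[397.73651268319884, 0.0, 322.3268453802001], [0.0, 397.73651268319884, 238.82497474961798], [0.0, 0.0, 1.0]] [[0.0003016155057204201, -0.9504547460884862, -0.3108628068231326, 0.07957246221184344], [0.9999999436060527, 0.00024075673513818466, 0.00023414543505510078, -8.203443894877482e-06], [-0.00014770232557643464, -0.31086285991424584, 0.9504547651045565, -0.14297889612110729], [0.0, 0.0, 0.0, 1.0]]
```

View pics/w1.png

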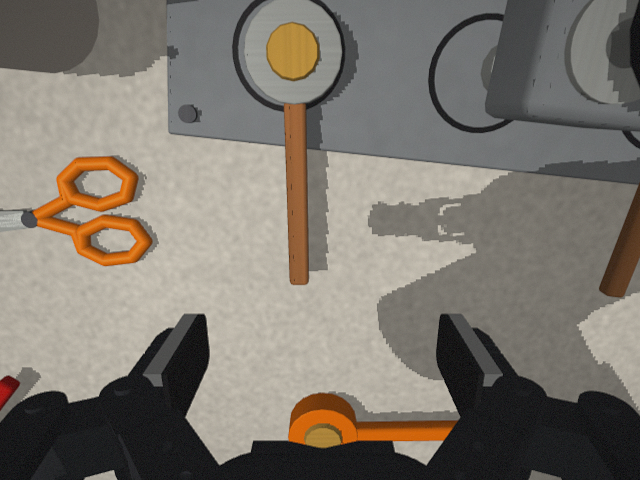

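The wrist view shows the wide die at (293,51), its handle running to (299,283), and the left and middle rings.

```bash
cat >> h.py <<'E'
KW=np.array([[397.7365,0,322.3268],[0,397.7365,238.825],[0,0,1]])
TC=np.array([[0.0003016155057204201, -0.9504547460884862, -0.3108628068231326, 0.07957246221184344], [0.9999999436060527, 0.00024075673513818466, 0.00023414543505510078, -8.203443894877482e-06], [-0.00014770232557643464, -0.31086285991424584, 0.9504547651045565, -0.14297889612110729],[0,0,0,1]])
def wray(uv,z,pos=None,quat=None):
    from station import env
    o=env.get_obs()
    pos=o['eef_pos'] if pos is None else pos;quat=o['tcp_rot'] if quat is None else quat
    T=np.eye(4);T[:3,:3]=Ro.from_quat(quat).as_matrix();T[:3,3]=pos;T=T@TC
    d=T[:3,:3]@np.linalg.solve(KW,[uv[0],uv[1],1]);o=T[:3,3]
    return o+d*(z-o[2])/d[2]
E
python3 - <<'E'
from h import *
b=wray((293,51),.034);h=wray((299,281),.029);h2=wray((295.5,104),.029)
print('blank',b,'hend',h,h2,np.linalg.norm((b-h)[:2]));d=h2-h;print(np.degrees(np.arctan2(d[1],d[0])));d=b-h;print(np.degrees(np.arctan2(d[1],d[0])))
print('grip',b-d/np.linalg.norm(d)*.12)
# left ring pts: left, bottom, right ; middle ring
for uv in[(234,48),(290,109),(344,50)]:print('L',wray(uv,.008))
M=[wray(uv,.008)[:2] for uv in[(430,78),(437,105),(458,126),(482,132),(436,50),(455,26),(480,15),(503,128)]]
M=np.array(M);r=least_squares(lambda p:np.hypot(*(M-p[:2]).T)-.036,[.62,-.08]);print('M fixed',r.x,r.fun.round(4))
r=least_squares(lambda p:np.hypot(*(M-p[:2]).T)-p[2],[.62,-.08,.036]);print('M free',r.x)
print('plate front-left',wray((169,133),.008),'orange',wray((323,410),.022),'front edge',wray((640,184),.008))
print('plate pred',.6259-.06*np.cos(-.243)-.21*np.sin(-.243),-.0809-.06*np.sin(-.243)+.21*np.cos(-.243))
E
```

```text
blank [0.65596434 0.04058398 0.034     ] hend [0.50494344 0.06033847 0.029     ] [0.62607401 0.04405944 0.029     ] 0.15230742366511543
-7.6542582117700215
-7.4523403269572865
grip [0.53704203 0.05613978 0.03006272]
L [0.66669747 0.08024301 0.008     ]
L [0.6239591  0.04966057 0.008     ]
L [0.65576722 0.0084686  0.008     ]
M fixed [ 0.62773662 -0.08279765] [ 0.0001 -0.0007 -0.0004  0.0009  0.0009  0.0012  0.0008  0.0022]
M free [ 0.62808543 -0.0843973   0.03739103]
plate front-left [0.6195026  0.13632966 0.008     ] orange [0.38343768 0.05902598 0.022     ] front edge [ 0.53885576 -0.1940121   0.008     ]
plate pred 0.6181920391056396 0.13736723835438752
```

```bash
python3 -c "
from h import *
rem((.536,.0562,.007),-7.5)"
```

```text
t 2.65 pos [0.5409 0.0379 0.1523] yaw -7.7 zaxis [ 0.009  0.002 -1.   ] F [-0.1 -0.2  0.2] w 1.004
tool shift mm [ -8.7 -16.9 145.3] twist -0.2
```

jog_arm(deltas=[[[-4,-8,0],0,-1],[[-4,-8,10],0,-1],[[0,0,20],0,-1],[[0,0,20],0,-1],[[0,0,20],0,-1],[[0,0,10],0,-1],[[0,0,5],0,-1],[[0,0,0],0,-1],[[0,0,0],0,-1],[[0,0,0],0,-1]])

```text
time_s: 3.65
eef_pos: [0.5414, 0.0647, 0.0744]
tcp_rot: [0.998, -0.063, 0.014, -0.005]
force: [-0.1, 0.4, -0.2]
grip_width: 1.0
```

```bash
python3 - <<'E'
from h import *
from station import env,cams
import cv2
rem((.536,.0562,.007),-7.5)
p=cams.snapshot('wrist');cv2.imwrite('pics/w2.png',p['pixels'])
E
```

```text
t 3.65 pos [0.5414 0.0647 0.0744] yaw -7.26 zaxis [ 0.029  0.008 -1.   ] F [-0.1  0.4 -0.2] w 1.0
tool shift mm [-6.1  9.9 67.1] twist 0.24
```

View pics/w2.png

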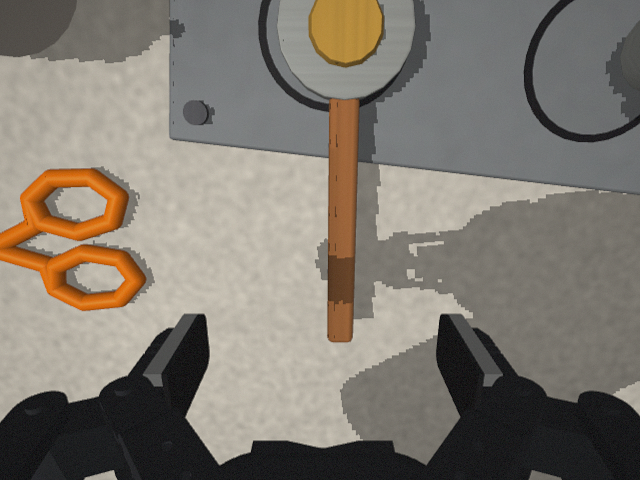

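jog_arm(deltas=[[[-4,5,0],0.1,-1],[[-2,3,0],0.1,-1],[[0,0,5],0,-1],[[0,0,12],0,-1],[[0,0,12],0,-1],[[0,0,8],0,-1],[[0,0,4],0,-1],[[0,0,0],0,-1],[[0,0,0],0,-1],[[0,0,0],0,-1]])

```text
time_s: 4.7
eef_pos: [0.5354, 0.0568, 0.0302]
tcp_rot: [0.998, -0.066, 0.015, -0.005]
force: [-0.2, 0.2, 0.2]
grip_width: 1.001
```

```bash
python3 - <<'E'
from h import *
rem((.536,.0562,.007),-7.5)
E
```

```text
t 4.7 pos [0.5354 0.0568 0.0302] yaw -7.54 zaxis [ 0.03   0.009 -0.999] F [-0.2  0.2  0.2] w 1.001
tool shift mm [-0.   0.8 23.2] twist -0.04
```

jog_arm(deltas=[[[0,0.5,4],0,-1],[[0,0.3,6],0,-1],[[0,0,6],0,-1],[[0,0,4],0,-1],[[0,0,2],0,-1],[[0,0,0],0,-1],[[0,0,0],0,-1],[[0,0,0],0,-1],[[0,0,0],0,-1],[[0,0,0],0,-1]])

```text
time_s: 5.7
eef_pos: [0.5369, 0.0564, 0.0073]
tcp_rot: [0.998, -0.066, 0.016, -0.006]
force: [-0.2, 0.7, -0.3]
grip_width: 1.0
```

```bash
python3 - <<'E'
from h import *
from station import env,cams
import cv2
rem((.536,.0562,.007),-7.5)
p=cams.snapshot('wrist');cv2.imwrite('pics/w3.png',p['pixels'])
E
```

```text
t 5.7 pos [0.5369 0.0564 0.0073] yaw -7.53 zaxis [ 0.033  0.009 -0.999] F [-0.2  0.7 -0.3] w 1.0
tool shift mm [-0.8  0.3  0.2] twist -0.03
```

View pics/w3.png

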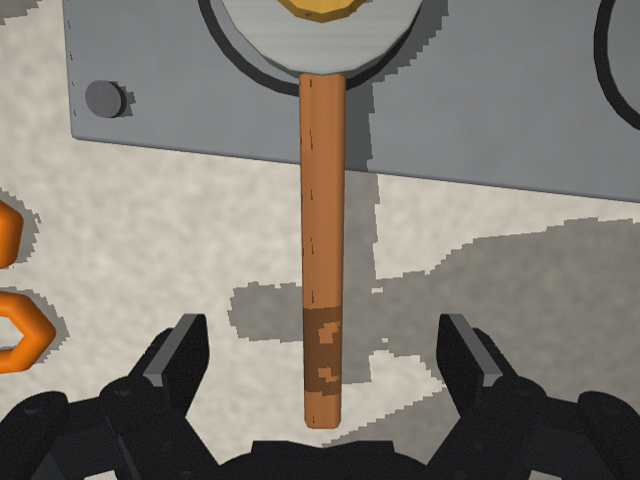

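The handle is centred at column 322 between the pads, so I'll close the gripper.

jog_arm(deltas=[[[0,0,0],0,0],[[0,0,0],0,0.4],[[0,0,0],0,1],[[0,0,0],0,1],[[0,0,0],0,1],[[0,0,0],0,1],[[0,0,0],0,1],[[0,0,0],0,1],[[0,0,0],0,1],[[0,0,0],0,1]])

```text
time_s: 6.75
eef_pos: [0.537, 0.0564, 0.0077]
tcp_rot: [0.998, -0.065, 0.016, -0.006]
force: [-0.6, 0.1, 1.2]
grip_width: 0.151
```

```bash
python3 - <<'E'
from h import *
from station import env,cams
import cv2
rem((.509,-.067,.007),-7.5)
p=cams.snapshot('wrist');cv2.imwrite('pics/w4.png',p['pixels'])
E
```

```text
t 6.75 pos [0.537  0.0564 0.0077] yaw -7.51 zaxis [ 0.033  0.009 -0.999] F [-0.6  0.1  1.2] w 0.151
tool shift mm [-11.6 126.   -1.4] twist -0.01
```

View pics/w4.png

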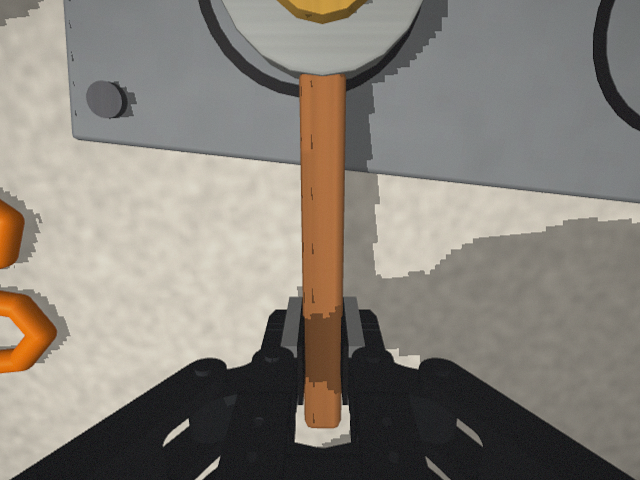

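jog_arm(deltas=[[[-0.3,3,0],0,1],[[-0.6,6,0],0,1],[[-0.6,7,0],0,1],[[-0.6,7,0],0,1],[[-0.6,7,0],0,1],[[-0.6,7,0],0,1],[[-0.6,7,0],0,1],[[-0.6,6,0],0,1],[[-0.3,3,0],0,1],[[0,0,0],0,1]])

```text
time_s: 7.8
eef_pos: [0.5262, 0.0012, 0.0074]
tcp_rot: [0.998, -0.065, 0.018, -0.007]
force: [0.8, 3.2, 0.5]
grip_width: 0.144
```

```bash
python3 - <<'E'
from h import *
rem((.5092,-.067,.0077),-7.5)
E
```

```text
t 7.8 pos [0.5262 0.0012 0.0074] yaw -7.44 zaxis [ 0.038  0.012 -0.999] F [0.8 3.2 0.5] w 0.144
tool shift mm [-8.  69.8 -1.7] twist 0.06
```

jog_arm(deltas=[[[-0.4,3,0],0,1],[[-0.8,7,0],0,1],[[-0.9,8,-0.1],0,1],[[-0.9,8,-0.1],0,1],[[-0.9,8,-0.1],0,1],[[-0.9,8,-0.1],0,1],[[-0.9,8,-0.1],0,1],[[-0.7,6,-0.1],0,1],[[-0.3,3,0],0,1],[[0,0,0],0,1]])

```text
time_s: 8.8
eef_pos: [0.5111, -0.0616, 0.0071]
tcp_rot: [0.998, -0.065, 0.019, -0.007]
force: [0.6, 3.3, 1.3]
grip_width: 0.151
```

```bash
python3 - <<'E'
from h import *
from station import env,cams
import cv2
rem((.5092,-.067,.0077),-7.5)
p=cams.snapshot('wrist');cv2.imwrite('pics/w5.png',p['pixels'])
p=cams.snapshot('top');im=p['pixels'][125:275,295:510]
cv2.imwrite('pics/t5.png',cv2.resize(im,None,fx=3.7,fy=3.7,interpolation=cv2.INTER_CUBIC))
E
```

```text
t 8.8 pos [ 0.5111 -0.0616  0.0071] yaw -7.44 zaxis [ 0.039  0.012 -0.999] F [0.6 3.3 1.3] w 0.151
tool shift mm [-1.2  5.6 -0.7] twist 0.06
```

View pics/w5.png

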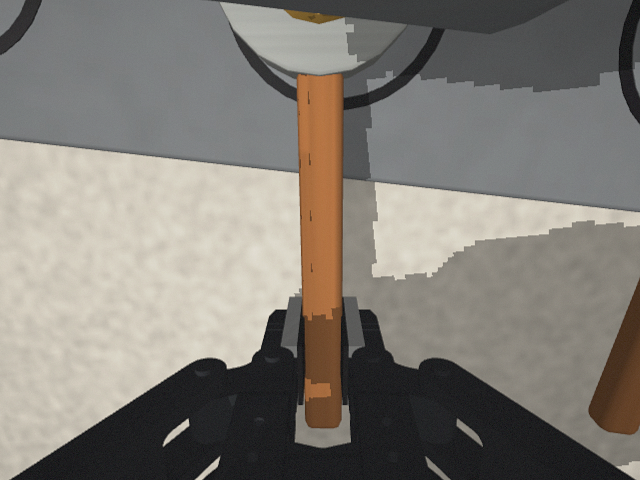

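View pics/t5.png

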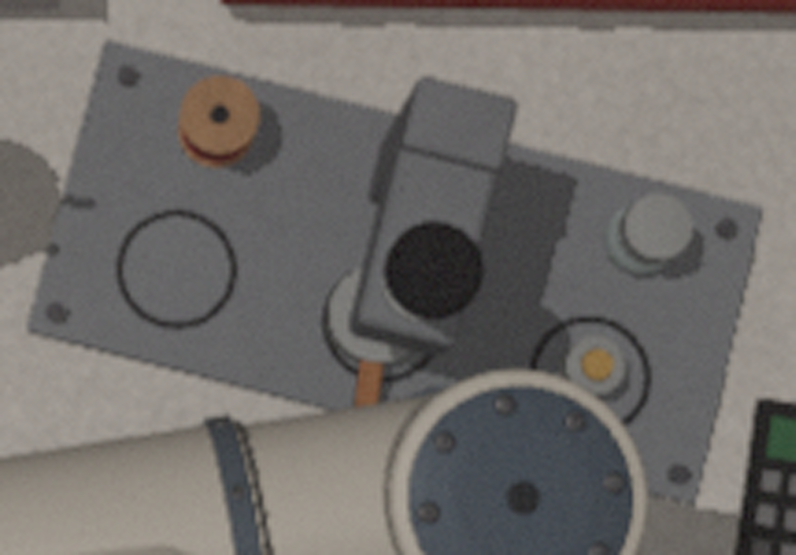

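jog_arm(deltas=[[[-0.3,1.5,0],0,1],[[-0.4,2,0],0,1],[[-0.3,1.5,0],0,1],[[0,0.5,0],0,1],[[0,0,0],0,1],[[0,0,0],0,1],[[0,0,0],0,1],[[0,0,0],0,1],[[0,0,0],0,1],[[0,0,0],0,1]])

```text
time_s: 9.9
eef_pos: [0.5098, -0.066, 0.007]
tcp_rot: [0.998, -0.064, 0.019, -0.007]
force: [0.6, 3.7, 1.1]
grip_width: 0.151
```

```bash
python3 - <<'E'
from h import *
from station import env,cams
import cv2
rem((.5092,-.067,.0077),-7.5)
p=cams.snapshot('wrist');cv2.imwrite('pics/w6.png',p['pixels'])
cv2.imwrite('pics/w6c.png',cv2.resize(p['pixels'][0:180,180:460],None,fx=2.8,fy=2.8,interpolation=cv2.INTER_CUBIC))
E
```

```text
t 9.9 pos [ 0.5098 -0.066   0.007 ] yaw -7.32 zaxis [ 0.039  0.013 -0.999] F [0.6 3.7 1.1] w 0.151
tool shift mm [-0.5  1.  -0.7] twist 0.18
```

View pics/w6c.png

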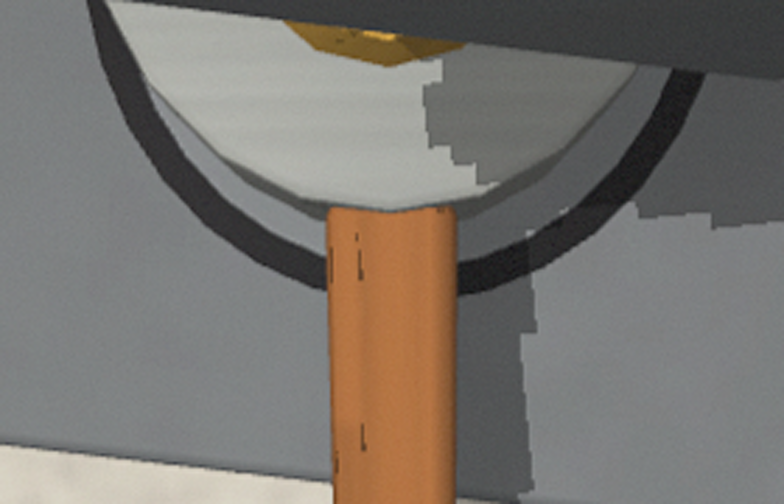

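```bash
cat > m.py <<'E'
from h import *
f=lambda u,v:(180+(u+.5)/2.8-.5,(v+.5)/2.8-.5)
def fit(pts,z,r):
    M=np.array([wray(f(*p),z)[:2] for p in pts]);s=least_squares(lambda p:np.hypot(*(M-p[:2]).T)-r,[.627,-.08])
    s2=least_squares(lambda p:np.hypot(*(M-p[:2]).T)-p[2],[.627,-.08,r]);print(s.x.round(4),np.abs(s.fun).max().round(4),'free',s2.x.round(4));return s.x
R=fit([(90,10),(113,85),(150,160),(205,225),(265,268),(325,290),(460,293),(530,270),(590,230),(640,183),(680,125),(703,75)],.008,.037)
P=fit([(108,3),(150,80),(225,158),(300,195),(385,210),(455,200),(520,178),(570,145),(635,68)],.030,.030)
print('need',((R-P)*1e3).round(1))
E
python3 m.py
```

```text
[ 0.626  -0.0814] 0.0004 free [ 0.6258 -0.0813  0.0368]
[ 0.6271 -0.0804] 0.0003 free [ 0.6266 -0.0803  0.0296]
need [-1. -1.]
```

jog_arm(deltas=[[[-0.5,0.6,0],0,1],[[-0.4,0.5,0],0,1],[[0,0,0],0,1],[[0,0,0],0,1],[[0,0,0],0,1],[[0,0,0],0,1],[[0,0,0],0,1],[[0,0,0],0,1],[[0,0,0],0,1],[[0,0,0],0,1]])

```text
time_s: 10.95
eef_pos: [0.5092, -0.0671, 0.0071]
tcp_rot: [0.998, -0.064, 0.02, -0.008]
force: [1.6, 2.6, 0.3]
grip_width: 0.148
```

```bash
python3 - <<'E'
from h import *
from station import env,cams
import cv2
rem((.5088,-.067,.0077),-7.5)
p=cams.snapshot('wrist')
cv2.imwrite('pics/w7c.png',cv2.resize(p['pixels'][0:180,180:460],None,fx=2.8,fy=2.8,interpolation=cv2.INTER_CUBIC))
E
```

```text
t 10.95 pos [ 0.5092 -0.0671  0.0071] yaw -7.31 zaxis [ 0.04   0.013 -0.999] F [1.6 2.6 0.3] w 0.148
tool shift mm [-0.4 -0.  -0.6] twist 0.19
```

View pics/w7c.png

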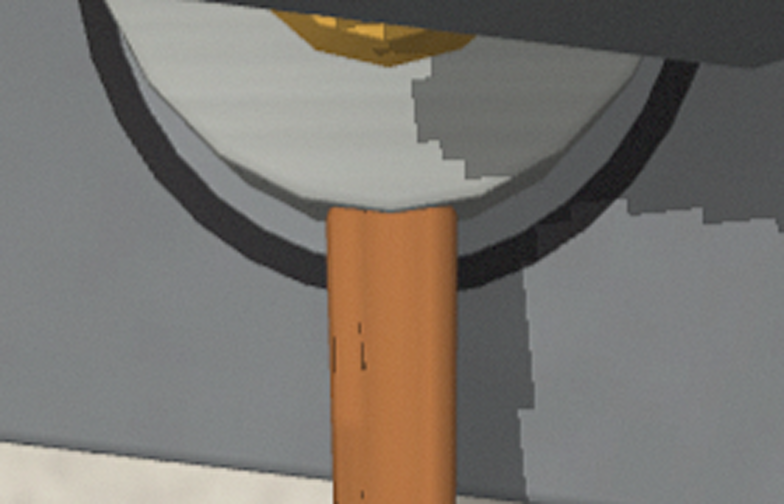

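jog_arm(deltas=[[[0,0,0],0,0.5],[[0,0,0],0,0.2],[[0,0,0],0,0],[[0,0,0],0,-0.2],[[0,0,0],0,-0.2],[[0,0,0],0,-0.2],[[0,0,-3],0,-0.2],[[0,0,-6],0,-0.2],[[0,0,-10],0,-0.2],[[-5,0,-15],0,-0.2]])

```text
time_s: 12.0
eef_pos: [0.4985, -0.0687, 0.04]
tcp_rot: [0.998, -0.065, 0.014, -0.006]
force: [0.6, 0.1, -0.5]
grip_width: 0.598
```

```bash
python3 - <<'E'
from h import *
from station import env,cams
import cv2
rem((.46,-.067,.25),-7.5)
p=cams.snapshot('wrist');cv2.imwrite('pics/w8.png',p['pixels'])
E
```

```text
t 12.0 pos [ 0.4985 -0.0687  0.04  ] yaw -7.5 zaxis [ 0.029  0.01  -1.   ] F [ 0.6  0.1 -0.5] w 0.598
tool shift mm [ -32.5    0.3 -211. ] twist 0.0
```

View pics/w8.png

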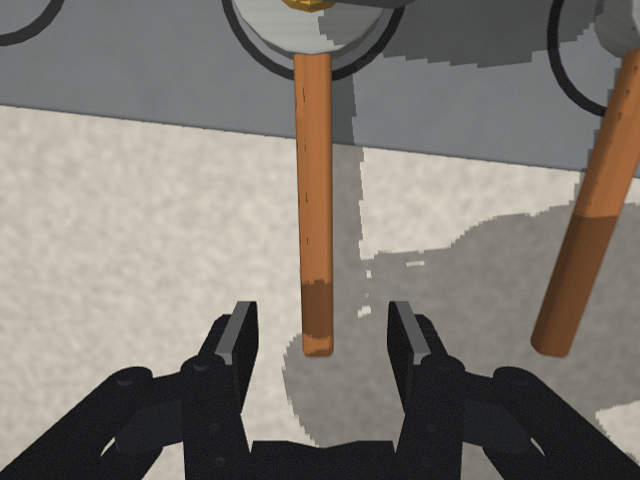

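The handle is released and the die stayed inside the middle ring. Next I'll rise clear and shut the fingers.

jog_arm(deltas=[[[-6,0,-20],0,-0.2],[[-6,0,-25],0,-0.2],[[-4,0,-25],0,-0.2],[[-2,0,-25],0,0.5],[[0,0,-25],0,1],[[0,0,-25],0,1],[[0,0,-20],0,1],[[0,0,-10],0,1],[[0,0,0],0,1],[[0,0,0],0,1]])

```text
time_s: 13.05
eef_pos: [0.4741, -0.0683, 0.2309]
tcp_rot: [0.998, -0.065, 0.021, -0.007]
force: [-0.4, 0.2, 0.3]
grip_width: -0.004
```

```bash
python3 - <<'E'
from h import *
from station import env,cams
import cv2
rem((.6262,-.0813,.21),-7.5)
p=cams.snapshot('wrist');cv2.imwrite('pics/w9.png',p['pixels'])
E
```

```text
t 13.05 pos [ 0.4741 -0.0683  0.2309] yaw -7.46 zaxis [ 0.043  0.012 -0.999] F [-0.4  0.2  0.3] w -0.004
tool shift mm [151.6  -6.4  27.3] twist 0.04
```

View pics/w9.png

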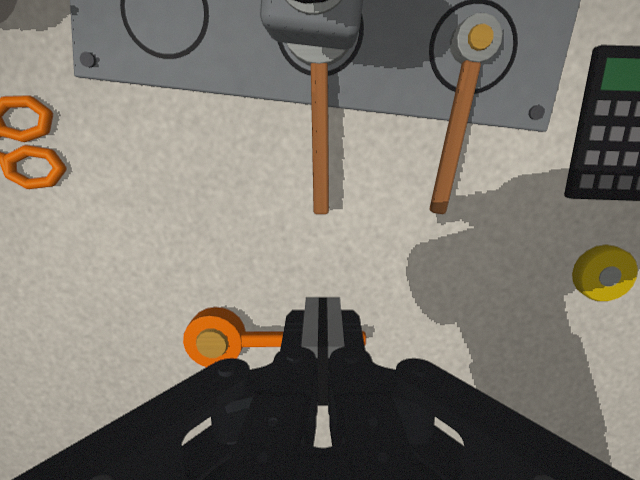

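jog_arm(deltas=[[[8,0,0],0,1],[[16,-0.7,0],0,1],[[20,-1,0],0,1],[[20,-1,0],0,1],[[20,-1,0],0,1],[[20,-1,0],0,1],[[14,-1,0],0,1],[[6,0,0],0,1],[[0,0,0],0,1],[[0,0,0],0,1]])

```text
time_s: 14.1
eef_pos: [0.6017, -0.0797, 0.2224]
tcp_rot: [0.998, -0.065, 0.011, -0.006]
force: [-0.2, -0.2, 0.8]
grip_width: 0.004
```

```bash
python3 - <<'E'
from h import *
from station import env,cams
import cv2
rem((.6262,-.0813,.19),-7.5)
p=cams.snapshot('wrist');cv2.imwrite('pics/w10.png',p['pixels'])
p=cams.snapshot('scene');cv2.imwrite('pics/s10.png',cv2.resize(p['pixels'][150:400,110:400],None,fx=2.4,fy=2.4,interpolation=cv2.INTER_CUBIC))
E
```

```text
t 14.1 pos [ 0.6017 -0.0797  0.2224] yaw -7.44 zaxis [ 0.022  0.011 -1.   ] F [-0.2 -0.2  0.8] w 0.004
tool shift mm [23.9 -1.1 33. ] twist 0.06
```

View pics/w10.png

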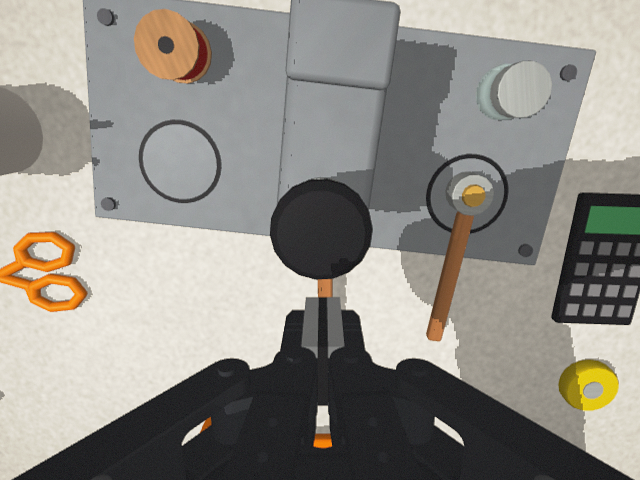

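View pics/s10.png

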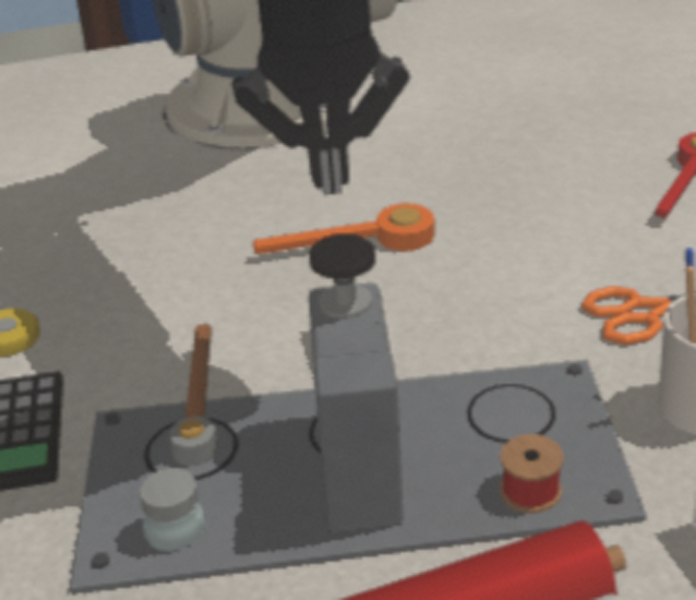

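```bash
python3 - <<'E'
from h import *
print(wray((321,228),.186),wray((271,226),.186),wray((373,226),.186))
k=wray((321,228),.186);rem(k,-7.5)
E
```

```text
[ 0.62813044 -0.08204663  0.186     ] [ 0.63206489 -0.0586913   0.186     ] [ 0.62603091 -0.1065068   0.186     ]
t 14.2 pos [ 0.6015 -0.0797  0.2229] yaw -7.44 zaxis [ 0.023  0.011 -1.   ] F [-0.1  0.1  0.3] w -0.0
tool shift mm [25.9 -0.6 37.5] twist 0.06
```

jog_arm(deltas=[[[6,-0.3,0],0,1],[[9,-0.3,0],0,1],[[6,0,0],0,1],[[3,0,3],0,1],[[0,0,7],0,1],[[0,0,7],0,1],[[0,0,4],0,1],[[0,0,0],0,1],[[0,0,0],0,1],[[0,0,0],0,1]])

```text
time_s: 15.2
eef_pos: [0.6268, -0.082, 0.2013]
tcp_rot: [0.998, -0.065, 0.011, -0.006]
force: [-0.5, 0.2, 0.1]
grip_width: -0.003
```

```bash
python3 - <<'E'
from h import *
rem((.6275,-.0817,.186),-7.5)
E
```

```text
t 15.2 pos [ 0.6268 -0.082   0.2013] yaw -7.42 zaxis [ 0.024  0.011 -1.   ] F [-0.5  0.2  0.1] w -0.003
tool shift mm [ 0.4 -0.1 15.3] twist 0.08
```

jog_arm(deltas=[[[0.3,0,3],0,1],[[0,0,4],0,1],[[0,0,3],0,1],[[0,0,2],0,1],[[0,0,1],0,1],[[0,0,1],0,1],[[0,0,0.5],0,1],[[0,0,0.5],0,1],[[0,0,0],0,1],[[0,0,0],0,1]])

```text
time_s: 16.2
eef_pos: [0.6278, -0.0818, 0.1865]
tcp_rot: [0.998, -0.064, 0.013, -0.006]
force: [-0.5, -0.5, -0.4]
grip_width: 0.002
```

```bash
python3 - <<'E'
from h import *
rem((.6275,-.0817,.168),-7.5)
E
```

```text
t 16.2 pos [ 0.6278 -0.0818  0.1865] yaw -7.41 zaxis [ 0.026  0.011 -1.   ] F [-0.5 -0.5 -0.4] w 0.002
tool shift mm [-0.7  0.2 18.5] twist 0.09
```

Almost touching. Now the press, slowly.

jog_arm(deltas=[[[0,0,1.5],0,1],[[0,0,1.5],0,1],[[0,0,1.5],0,1],[[0,0,1.5],0,1],[[0,0,1.5],0,1],[[0,0,1.5],0,1],[[0,0,1.5],0,1],[[0,0,1],0,1],[[0,0,0.5],0,1],[[0,0,0],0,1]])

```text
time_s: 17.2
eef_pos: [0.6279, -0.0819, 0.1762]
tcp_rot: [0.998, -0.064, 0.013, -0.006]
force: [-3.5, 0.5, 5.2]
grip_width: -0.002
```

```bash
python3 - <<'E'
from h import *
rem((.6275,-.0817,.168),-7.5)
E
```

```text
t 17.2 pos [ 0.6279 -0.0819  0.1762] yaw -7.37 zaxis [ 0.028  0.01  -1.   ] F [-3.5  0.5  5.2] w -0.002
tool shift mm [-0.7 -0.   8.2] twist 0.13
```

jog_arm(deltas=[[[-0.3,0,1.2],0,1],[[-0.1,0,1.2],0,1],[[0,0,1.2],0,1],[[0,0,1.2],0,1],[[0,0,1.2],0,1],[[0,0,1],0,1],[[0,0,0.7],0,1],[[0,0,0.5],0,1],[[0,0,0.3],0,1],[[0,0,0.2],0,1]])

```text
time_s: 18.2
eef_pos: [0.628, -0.0819, 0.1751]
tcp_rot: [0.998, -0.063, 0.017, -0.005]
force: [-3.2, 0.7, 6.3]
grip_width: -0.004
```

```bash
python3 - <<'E'
from h import *
from station import cams
import cv2
rem((.6275,-.0817,.168),-7.5)
p=cams.snapshot('scene');cv2.imwrite('pics/s11.png',cv2.resize(p['pixels'][230:350,190:340],None,fx=5,fy=5,interpolation=cv2.INTER_CUBIC))
rem((.6275,-.0817,.168),-7.5)
E
```

```text
t 18.2 pos [ 0.628  -0.0819  0.1751] yaw -7.27 zaxis [ 0.035  0.009 -0.999] F [-3.2  0.7  6.3] w -0.004
tool shift mm [-0.7 -0.   7.1] twist 0.23
t 18.25 pos [ 0.6279 -0.0819  0.1751] yaw -7.28 zaxis [ 0.035  0.009 -0.999] F [-3.3  2.   6.3] w -0.003
tool shift mm [-0.7 -0.1  7.1] twist 0.22
```

View pics/s11.png

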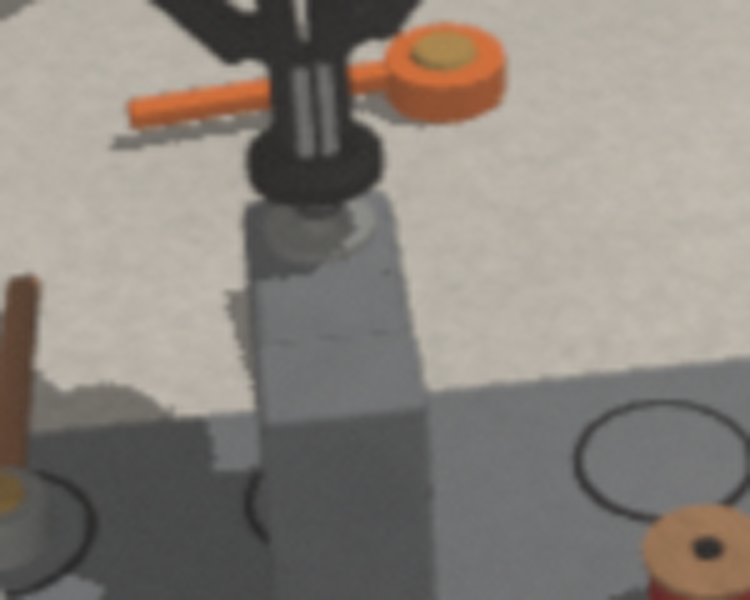

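jog_arm(deltas=[[[-0.5,0,2],0,1],[[-0.3,0,2],0,1],[[0,0,2],0,1],[[0,0,2],0,1],[[0,0,2],0,1],[[0,0,2],0,1],[[0,0,2],0,1],[[0,0,2],0,1],[[0,0,2],0,1],[[0,0,2],0,1]])

```text
time_s: 19.25
eef_pos: [0.628, -0.0819, 0.1693]
tcp_rot: [0.998, -0.062, 0.023, -0.004]
force: [-6.3, 2.4, 11.9]
grip_width: -0.003
```

```bash
python3 - <<'E'
from h import *
rem((.6275,-.0817,.168),-7.5)
E
```

```text
t 19.25 pos [ 0.628  -0.0819  0.1693] yaw -7.09 zaxis [ 0.047  0.006 -0.999] F [-6.3  2.4 11.9] w -0.003
tool shift mm [-0.6 -0.2  1.3] twist 0.41
```

jog_arm(deltas=[[[-0.8,0,2],0,1],[[-0.8,0,2],0,1],[[-0.8,0,2],0,1],[[-0.5,0,2],0,1],[[-0.5,0,1.8],0,1],[[-0.5,0,1.8],0,1],[[-0.5,0,1.8],0,1],[[-0.5,0,1.8],0,1],[[-0.5,0,1.8],0,1],[[-0.5,0,1.8],0,1]])

```text
time_s: 20.25
eef_pos: [0.628, -0.0819, 0.1701]
tcp_rot: [0.998, -0.06, 0.037, -0.003]
force: [-5.2, 2.7, 10.7]
grip_width: -0.001
```

```bash
python3 - <<'E'
from h import *
from station import cams
import cv2
rem((.6275,-.0817,.168),-7.5)
p=cams.snapshot('scene');cv2.imwrite('pics/s12.png',cv2.resize(p['pixels'][250:300,220:290],None,fx=10,fy=10,interpolation=cv2.INTER_CUBIC))
E
```

```text
t 20.25 pos [ 0.628  -0.0819  0.1701] yaw -6.85 zaxis [ 0.074  0.001 -0.997] F [-5.2  2.7 10.7] w -0.001
tool shift mm [-0.7 -0.1  2.1] twist 0.65
```

View pics/s12.png

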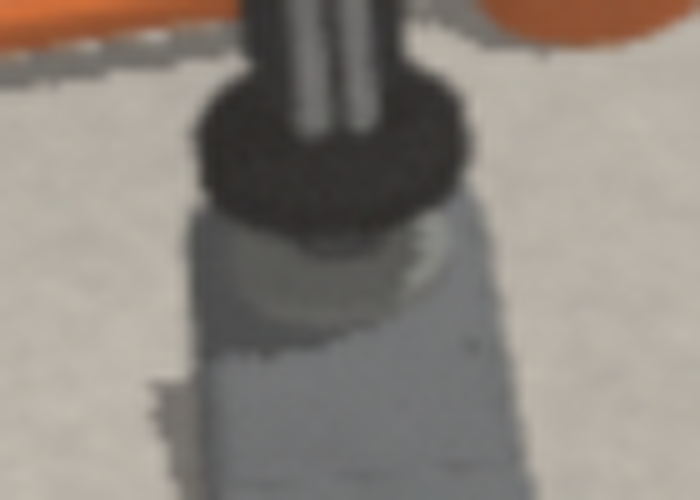

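The repeated loaded rows are tilting the tool, which now leans 4°. I'll lift off the knob and repeat the press with fewer loaded rows.

jog_arm(deltas=[[[0,0,-10],0,1],[[0,0,-10],0,1],[[0,0,-6],0,1],[[0,0,0],0,1],[[-3,0,0],0,1],[[-3,0,0],0,1],[[0,0,0],0,1],[[0,0,0],0,1],[[0,0,0],0,1],[[0,0,0],0,1]])

```text
time_s: 21.3
eef_pos: [0.6193, -0.0809, 0.1937]
tcp_rot: [0.998, -0.06, 0.036, -0.003]
force: [-0.7, -0.6, -0.6]
grip_width: 0.001
```

```bash
python3 - <<'E'
from h import *
rem((.6275,-.0817,.188),-7.5)
E
```

```text
t 21.3 pos [ 0.6193 -0.0809  0.1937] yaw -6.87 zaxis [ 0.072  0.002 -0.997] F [-0.7 -0.6 -0.6] w 0.001
tool shift mm [ 7.8 -0.1  6.3] twist 0.63
```

jog_arm(deltas=[[[0,0,-10],0,1],[[-8,0,-5],0,1],[[-10,0,0],0,1],[[-10,0,0],0,1],[[-10,0,0],0,1],[[-10,0,0],0,1],[[-10,0,0],0,1],[[-8,0,0],0,1],[[-4,0,0],0,1],[[0,0,0],0,1]])

```text
time_s: 22.3
eef_pos: [0.5408, -0.0717, 0.2057]
tcp_rot: [0.998, -0.06, 0.037, -0.004]
force: [0.6, -1.0, 0.2]
grip_width: 0.002
```

```bash
python3 - <<'E'
from h import *
rem((.6275,-.0817,.2),-7.5)
E
```

```text
t 22.3 pos [ 0.5408 -0.0717  0.2057] yaw -6.86 zaxis [ 0.074  0.003 -0.997] F [ 0.6 -1.   0.2] w 0.002
tool shift mm [86.6 -0.3 12. ] twist 0.64
```

jog_arm(deltas=[[[25,0,0],0.3,1],[[30,0,0],0.3,1],[[15,0,0],0,1],[[0,0,0],0,1],[[0,0,0],0,1],[[0,0,0],0,1],[[0,0,0],0,1],[[0,0,0],0,1],[[0,0,0],0,1],[[0,0,0],0,1]])

```text
time_s: 23.3
eef_pos: [0.6104, -0.0803, 0.2113]
tcp_rot: [0.997, -0.065, 0.037, -0.004]
force: [0.2, -0.5, 1.1]
grip_width: -0.001
```

```bash
python3 - <<'E'
from h import *
rem((.6275,-.0817,.19),-7.5)
E
```

```text
t 23.3 pos [ 0.6104 -0.0803  0.2113] yaw -7.44 zaxis [ 0.075  0.003 -0.997] F [ 0.2 -0.5  1.1] w -0.001
tool shift mm [15.5 -0.5 22.6] twist 0.06
```

jog_arm(deltas=[[[6,0,3],0,1],[[8,-0.3,5],0,1],[[4,0,6],0,1],[[0,0,4],0,1],[[0,0,0],0,1],[[0,0,0],0,1],[[0,0,0],0,1],[[0,0,0],0,1],[[0,0,0],0,1],[[0,0,0],0,1]])

```text
time_s: 24.3
eef_pos: [0.6312, -0.0824, 0.1929]
tcp_rot: [0.997, -0.065, 0.037, -0.004]
force: [0.1, -0.8, 0.7]
grip_width: 0.0
```

```bash
python3 - <<'E'
from h import *
rem((.632,-.0817,.188),-7.5)
E
```

```text
t 24.3 pos [ 0.6312 -0.0824  0.1929] yaw -7.44 zaxis [ 0.074  0.003 -0.997] F [ 0.1 -0.8  0.7] w 0.0
tool shift mm [ 0.4 -0.8  5. ] twist 0.06
```

jog_arm(deltas=[[[0,0,0],0,1],[[-0.2,0,3],0,1],[[-0.3,0,4],0,1],[[-0.3,0,4],0,1],[[-0.3,0,4],0,1],[[-0.3,0,4],0,1],[[-0.3,0,4],0,1],[[-0.2,0,3],0,1],[[-0.2,0,2.5],0,1],[[-0.2,0,2.2],0,1]])

```text
time_s: 25.3
eef_pos: [0.6318, -0.0824, 0.169]
tcp_rot: [0.997, -0.064, 0.041, -0.003]
force: [-6.0, 1.9, 12.4]
grip_width: 0.003
```

```bash
python3 - <<'E'
from h import *
from station import cams
import cv2
rem((.632,-.0817,.169),-7.5)
for i in range(3): p=cams.snapshot('scene')
cv2.imwrite('pics/s13.png',cv2.resize(p['pixels'][250:300,220:290],None,fx=10,fy=10,interpolation=cv2.INTER_CUBIC))
rem((.632,-.0817,.169),-7.5)
E
```

```text
t 25.3 pos [ 0.6318 -0.0824  0.169 ] yaw -7.32 zaxis [ 0.083  0.001 -0.997] F [-6.   1.9 12.4] w 0.003
tool shift mm [ 0.1 -0.8  0.1] twist 0.18
t 25.45 pos [ 0.6318 -0.0824  0.1692] yaw -7.32 zaxis [ 0.083  0.001 -0.997] F [-6.1  2.6 11.6] w 0.0
tool shift mm [ 0.1 -0.7  0.2] twist 0.18
```

View pics/s13.png

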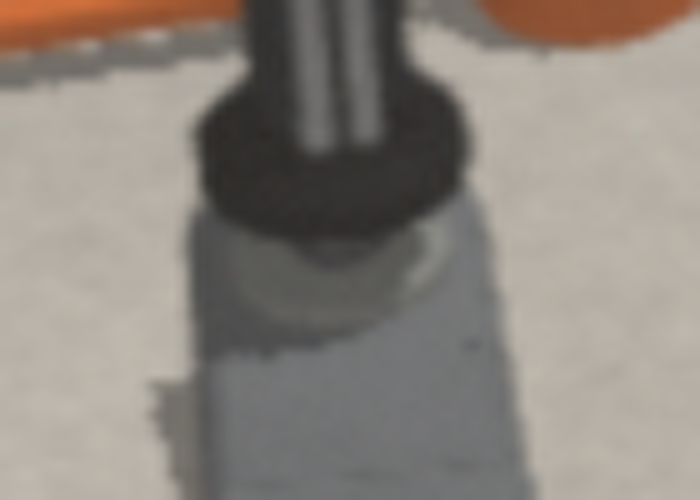

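```bash
cat > k.py <<'E'
from h import *
import cv2,sys
from station import cams
def prof(im):
    g=cv2.cvtColor(im,cv2.COLOR_BGR2GRAY).astype(float);out=[]
    return g
a=prof(cv2.imread('pics/scene0.png'))
b=prof(np.mean([cams.snapshot('scene')['pixels'].astype(float) for _ in range(3)],0).astype(np.uint8))
for name,g,r0 in(('rest',a,262),('now',b,270)):
    print(name);print(g[r0-6:r0+14,240:266:2].astype(int))
for d in(0,.015,.016,.017,.018,.019,.02):
    # lowest outline of underside circle r=25mm centre, z=.168-d
    q=np.array([proj('scene',(.627+.025*np.cos(t),-.0816+.025*np.sin(t),.168-d)) for t in np.linspace(0,6.28,200)])
    print(d,q[:,1].max().round(2),q[:,0].min().round(1),q[:,0].max().round(1))
rem((.632,-.0817,.169),-7.5)
E
python3 k.py
```

```text
rest
[[ 51  52  52  52  50  51  52  50  53  51  51  51  52]
 [ 50  51  52  52  51  52  52  51  51  50  53  52  50]
 [ 50  51  51  52  51  51  52  50  52  53  53  52  50]
 [ 53  49  49  53  52  52  52  53  53  52  55  52  49]
 [ 55  50  52  50  51  50  51  52  52  54  54  52  59]
 [ 62  50  50  51  50  50  51  52  50  51  49  49  81]
 [ 91  49  49  50  50  51  51  50  50  50  49  60 123]
 [134  69  50  49  48  47  51  48  49  48  60 110 157]
 [161 134  67  53  49  49  48  48  48  65 108 153 167]
 [166 159 124  86  65  49  53  51  54 118 155 162 168]
 [166 165 159 149 125  61  69  67  63 141 168 166 167]
 [164 162 165 165 143  65  66  65  70 142 163 158 151]
 [164 162 163 164 145  78  72  74  83 126 130 127 124]
 [162 144 135 137 114  88  89  88  87 114 126 117 115]
 [126 100  96  99  90  91  95  94  89 112 128 124 113]
 [ 91  78  81  85  85  91  95  94  90 112 129 128 117]
 [ 79  77  83  86  85  89  94  95  90 112 129 130 121]
 [ 77  79  86  87  84  90  95  93  89 113 129 130 125]
 [ 76  79  86  86  85  89  95  94  91 112 128 130 125]
 [ 77  80  87  87  87  89  95  94  91 125 128 130 
[... 726 characters left out ...]
[ 78  81  89  88  89  89  86  87  89  90 106 129 113]
 [ 78  79  90  89  89  89  90  90  91  90 107 116 114]
 [ 78  79  87  92  89  89  91  91  91  91 108 109 117]
 [ 80  79  83  93  93  93  93  92  94  95 107 114 118]
 [ 80  78  79  87  95  96  98  97  96  99 113 117 118]
 [ 82  79  78  80  85  89  93  91  92 110 116 117 117]
 [ 83  79  78  78  79  82  84  86 108 114 116 117 117]]
0 269.56 238.6 266.6
0.015 276.53 239.2 267.0
0.016 276.99 239.2 267.0
0.017 277.45 239.2 267.0
0.018 277.91 239.3 267.1
0.019 278.37 239.3 267.1
0.02 278.82 239.4 267.1
t 25.6 pos [ 0.6318 -0.0824  0.1692] yaw -7.32 zaxis [ 0.083  0.001 -0.997] F [-6.   2.3 11.1] w -0.001
tool shift mm [ 0.1 -0.8  0.2] twist 0.18
```

jog_arm(deltas=[[[0.3,0,2.3],0,1],[[0.3,0,2.3],0,1],[[0.3,0,2.3],0,1],[[0.3,0,2.3],0,1],[[0.3,0,2.3],0,1],[[0.3,0,2.3],0,1],[[0.3,0,2.3],0,1],[[0.2,0,2.3],0,1],[[0.2,0,2.3],0,1],[[0.2,0,2.3],0,1]])

```text
time_s: 26.6
eef_pos: [0.6318, -0.0824, 0.1676]
tcp_rot: [0.997, -0.061, 0.047, -0.002]
force: [-7.9, 2.9, 13.6]
grip_width: 0.002
```

```bash
python3 k.py | grep -v '^0'; python3 - <<'E'
from station import cams
import cv2
cv2.imwrite('pics/w14.png',cams.snapshot('wrist')['pixels'])
cv2.imwrite('pics/t14.png',cv2.resize(cams.snapshot('top')['pixels'][125:275,295:510],None,fx=3.7,fy=3.7,interpolation=cv2.INTER_CUBIC))
E
```

```text
rest
[[ 51  52  52  52  50  51  52  50  53  51  51  51  52]
 [ 50  51  52  52  51  52  52  51  51  50  53  52  50]
 [ 50  51  51  52  51  51  52  50  52  53  53  52  50]
 [ 53  49  49  53  52  52  52  53  53  52  55  52  49]
 [ 55  50  52  50  51  50  51  52  52  54  54  52  59]
 [ 62  50  50  51  50  50  51  52  50  51  49  49  81]
 [ 91  49  49  50  50  51  51  50  50  50  49  60 123]
 [134  69  50  49  48  47  51  48  49  48  60 110 157]
 [161 134  67  53  49  49  48  48  48  65 108 153 167]
 [166 159 124  86  65  49  53  51  54 118 155 162 168]
 [166 165 159 149 125  61  69  67  63 141 168 166 167]
 [164 162 165 165 143  65  66  65  70 142 163 158 151]
 [164 162 163 164 145  78  72  74  83 126 130 127 124]
 [162 144 135 137 114  88  89  88  87 114 126 117 115]
 [126 100  96  99  90  91  95  94  89 112 128 124 113]
 [ 91  78  81  85  85  91  95  94  90 112 129 128 117]
 [ 79  77  83  86  85  89  94  95  90 112 129 130 121]
 [ 77  79  86  87  84  90  95  93  89 113 129 130 125]
 [ 76  79  86  86  85  89  95  94  91 112 128 130 125]
 [ 77  80  87  87  87  89  95  94  91 125 128 130 
[... 557 characters left out ...]
0]
 [ 78  82  83  69  56  49  49  51  53  68  84  98 129]
 [ 78  82  90  85  81  62  67  71  64  80  89 109 125]
 [ 78  82  90  88  89  75  70  71  78  88  90 127 116]
 [ 78  80  89  89  89  87  85  85  88  89  89 111 112]
 [ 78  79  88  90  88  90  90  90  91  90  91 107 113]
 [ 77  79  87  90  88  89  90  91  91  91  96 108 117]
 [ 79  79  82  92  94  93  93  93  94  95 103 114 117]
 [ 79  79  78  87  95  96  97  96  97  97 113 116 117]
 [ 82  78  78  81  85  89  93  91  93 110 115 117 118]
 [ 82  79  79  79  79  81  84  86 108 114 115 117 117]]
t 26.75 pos [ 0.6318 -0.0824  0.1676] yaw -7.02 zaxis [ 0.093 -0.002 -0.996] F [-6.9  3.5 13.5] w -0.003
tool shift mm [ 0.2 -0.7 -1.4] twist 0.48
```

View pics/w14.png

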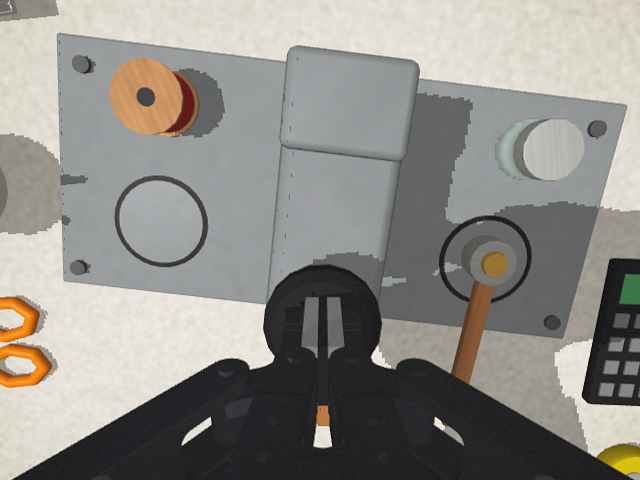

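View pics/t14.png

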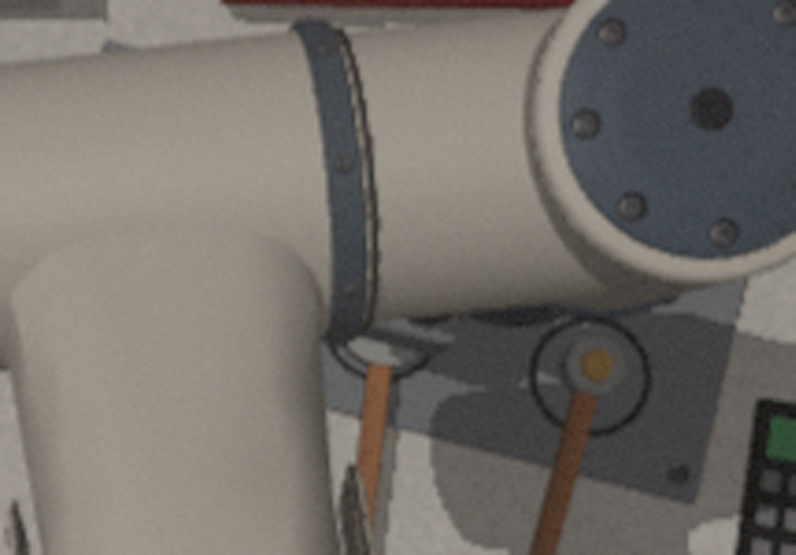

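The knob is now about 1 mm past the groove: the image shift gives roughly 19.2 mm, and the TCP height agrees. I'll ease back slightly.

jog_arm(deltas=[[[0.2,0,1],0,1],[[0.2,0,1.5],0,1],[[0.2,0,2],0,1],[[0.2,0,2],0,1],[[0.2,0,2],0,1],[[0.2,0,2],0,1],[[0.2,0,2.05],0,1],[[0.2,0,2.05],0,1],[[0.2,0,2.05],0,1],[[0.2,0,2.05],0,1]])

```text
time_s: 27.85
eef_pos: [0.6318, -0.0824, 0.169]
tcp_rot: [0.997, -0.059, 0.052, -0.001]
force: [-7.4, 3.3, 12.5]
grip_width: 0.0
```

```bash
python3 k.py | grep -v '^0' | sed -n '22,60p'; python3 -c "
from h import *
rem((.6318,-.0817,.169),-7.5)"
```

```text
now
[[ 59  45  45  46  46  81 101  56  75  55  51  51  50]
 [ 61  46  46  45  45  62  68  49  54  51  50  53  51]
 [ 67  48  47  46  46  48  50  49  49  49  51  52  51]
 [ 69  46  46  47  47  49  49  49  50  52  52  53  50]
 [ 72  46  47  49  49  49  50  51  50  52  52  52  47]
 [ 92  46  46  50  49  49  49  50  51  52  50  49  55]
 [107  46  47  48  49  50  50  50  50  50  47  50  85]
 [ 90  54  45  47  47  48  48  48  47  48  49  73 116]
 [ 80  70  53  47  46  46  48  47  46  48  61 120 128]
 [ 79  80  78  56  49  47  48  48  49  57  82 115 130]
 [ 79  82  88  82  70  55  60  61  64  72  88  99 130]
 [ 78  82  89  89  85  66  62  64  68  85  89 109 124]
 [ 78  82  90  89  89  82  71  72  78  89  93 128 117]
 [ 78  80  90  90  89  88  86  86  89  90 105 128 113]
 [ 78  80  89  89  89  89  89  90  91  90  98 114 114]
 [ 78  79  87  90  89  90  91  91  91  91 106 108 117]
 [ 79  79  82  92  94  92  93  93  95  95 107 114 117]
 [ 79  79  79  87  94  96  97  96  97  99 112 116 117]
 [ 82  78  78  80  84  88  93  91  92 110 115 116 117]
 [ 82  78  78  79  80  81  83  86 108 115 117 116 117]]
t 28.0 pos [ 0.6318 -0.0824  0.169 ] yaw -6.76 zaxis [ 0.104 -0.005 -0.995] F [-7.5  2.8 12.9] w 0.006
tool shift mm [ 0.1 -0.7  0. ] twist 0.74
t 28.0 pos [ 0.6318 -0.0824  0.169 ] yaw -6.76 zaxis [ 0.104 -0.005 -0.995] F [-7.5  2.8 12.9] w 0.006
tool shift mm [-0.1 -0.7 -0. ] twist 0.74
```

The knob holds steady: TCP z is 0.169, the force is about 12.9 N, and the depth is about 17.7 to 18.1 mm. The last top view shows the die in the middle ring, so I'm handing in.

```bash
python3 - <<'E'
from h import *
from station import env
print(env.job_done())
rem((.6318,-.0817,.169),-7.5)
E
```

```text
the job is handed in; nothing more can be done
None
the job is handed in; nothing more can be done
```

I slid the wide grey die from the left mark onto the middle mark, then pressed the knob to its groove and handed the job in at about 28 s with it still held down. The die was gripped by its handle and never lifted.

**Die position:** the wrist camera put the die about 1 mm off the ring's centre, and I made one small correction of that size. I judged the result by eye at about 0.5 mm or better. The last top view, with the knob pressed, shows the die still inside the middle ring as far as the arm lets it be seen. The narrow die, spool, jar and other things near the press look unmoved.

**Knob depth:** the tool height, corrected for its tilt, gives about 18.1 mm; the scene camera gives about 17.7 mm. The force was about 12.9 N, against roughly 13 N expected. All of this was steady just before handing in; I had no reading afterwards.

**What went less well:**
- **Repeat presses:** the first press stopped about 1 mm short and tilted the tool, so I lifted off the knob and pressed again. The second press then went to about 19 mm, and I eased it back.
- **Tool tilt:** the tool ended leaning about 6°, which adds about 7.5 N of sideways push on the knob.

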